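Close a covered button in the hand press and hold the lever

ROBOT

A 6-joint arm with a two-finger parallel gripper is mounted at the origin on the work surface. World frame = base frame: x ahead of the robot, y to its left, z up, the work surface at z = 0. Lengths are in m, angles in rad, forces in N, time in s.
With the tool pointing down it reaches from about 0.4 to 0.825 m from the base axis. Payload 7 kg.
Tool frame: the origin (TCP) lies at the centre of the arm's flange, where the gripper is bolted on; the fingertips stand 178 mm ahead of it and the grasp point (between the pads) lies 159 mm ahead of it; z points along the fingers, y is the direction in which the jaws open and shut (so a half turn about z gives the same grasp; the last joint's range is limited). The gripper opens to 88 mm and grips with 3 to 60 N. Pads are 19 mm wide; open, the fingers measure 130 mm over their backs; the gripper's body (78 mm by 193 mm) begins 47 mm behind the grasp point.
Start: joints at [1.505, 0.359, 0.012, 0, -1.224, -0.288], TCP at [0.234, 0.633, 0.405] pointing down, gripper open.
Joint ranges: [-3.07, 3.07], [-1.43, 2.12], [-1.02, 1.25], [-3.03, 1.67], [-3.05, -0], [-3.03, 3.03]. Speed limits (rad/s): [2.39, 2.39, 3.01, 3.14, 3.14, 3.14].

INTERFACE

Orientations are given as [roll, pitch, yaw] about the fixed x, y, z axes, in that order (R = Rz(yaw) Ry(pitch) Rx(roll)).
In Python, from station import * gives the robot as it stands.
- The arm moves only by the tool send_rows, never from a script. Its argument "motion" is a list of rows, each an object with "offset": the shift along the tool's x, y, z in cm, a list of three; "turn": the turn about the tool's z in degrees. In form: [{"offset": [x, y, z], "turn": turn}, ...]. A call has 1 to 8 rows; each row is the pose to reach, as a shift and turn from the pose commanded when the call began, along the tool's axes at that moment; what a row does not reach only later rows make up. A row lasts 1/10 s, in which the tool goes at most 50 mm and 8.59 degrees, less where a joint would pass 70% of its speed; a pose out of reach is approached as far as the arm can. A call with a gripper value outside its range is refused whole. "hand" is the opening, from -1 (shut) to 1 (fully open), set as the call begins (left out, the last holds). The fingers move at their own pace and stop on an object; "squeeze" is the grip in N (left out, the last holds). Time passes only in rows, so rows that repeat a pose let the fingers close. It gives the time, the measured TCP pose, the force and the opening at its end, in the units of the state.
- get_state(): the state, without advancing time (a new reading comes with each control period).
- grab_frame(name): name is "scene" or "top" or "wrist"; returns a dict with "frame" (420x560x3 uint8, blue, green, red), "range_z" (420x560 float32, m along the optical axis (not along the pixel's ray), 0 where there is no reading), "vertical_fov" (degrees; the focal length in pixels is half the picture's height over the tangent of half this angle, whatever the lens; pixels are square), "cx", "cy" (the principal point, pixels), "cam_to_world" (4x4, takes a point from camera to world coordinates). Camera axes: x right, y up, looking along -z (the intrinsics and any distortion apply to the point x, -y, -z); pixel columns grow to the right and rows downward; lengths in m; the calibration is good to about 2 mm. A picture is of the moment at which its call begins.
- job_done(): hands the job in, once; it reports no verdict.
The state is a dict: "t": time; "q": joint angles; "qd": joint speeds; "joint_efforts": joint torques, N m; "eef_pos": TCP position; "ee_rot": TCP orientation; "force": force on the tool from outside, world axes, zero at the start; "moment": the same for the moment, N m; "width": finger opening in m.
Only numpy, scipy, OpenCV 4.12 (cv2) and the standard library are available. Lean on these libraries where they do the work, as an engineer would, in place of code of your own. Each camera call takes 0.05 s, during which the arm holds its last target. There are 200 camera calls.

TASK

Set the large blue pusher base down into the white mould cup on the press's open tray, push the tray fully home under the ram, then press the red lever down until it is level, with its pointer in the green band, and keep it pressed there: the program finishes while the gripper is still holding the lever down. Never push the lever so far that the pointer enters the red band, and leave the other things on the cutting mat where they are.

Things in the scene. Friction and masses are not known exactly. Their poses are not given: they have to be found in the camera images.
- pusher: large blue plastic pusher, loose and upright on the mat, left or right of the press: round base 42 mm across, 12 mm high, on it a round grip boss 28 mm across, 22 mm high; 34 mm tall in all, 40 to 85 g. Origin: centre of its underside, z up. The cup's bore is 46 mm: 2 mm to spare all round
- press: grey hand press, fixed on the 3 mm purple mat, place and yaw vary. Origin: under the ram, on the mat's surface; x to its back (away from robot), y to the side where the lever sticks out, z up. Base 180 x 150 x 16 mm; column at y = -60 mm, 166 mm high with the pivot cheeks; guide arm at 109 to 125 mm height, x = +-17 mm. Lever and tray count as part of it
- tray (a joint): how far the die tray is pulled out towards the front (press -x), in m: 0 fully home, 0.10 at its outer stop. It starts open by 80 to 100 mm. It slides with about 1.5 N of friction and stays where it is left
- cup (a point): centre of the inner floor of the white round mould cup on the tray (a brass button shell lies there): bore 46 mm, outside 62 mm across, rim 10 mm above this point. It moves with the tray; with the tray home it is right below the ram. This frame's axes are those of the press. 31 mm above the press's origin
- tray_front (a point): middle of the front face of the tray's black upright front plate, 80 mm wide; the plate's top edge is 16 mm above this point, its lower edge 32 mm below, plate 8 mm thick, 90 mm in front of the cup's centre. Push it along the press's +x to shut the tray, from 80 to 100 mm out; axes as the press's
- lever (a joint): angle by which the lever is pressed down, rad: 0 at rest (0.42 above level), 0.42 level (middle of the green band), green from 0.36 to 0.48, red from 0.52, hard stop 0.62. A spring lifts it back when let go: pressing at the grip takes about 3 N at first and about 12 N in the green band once the ram's nose is on the pusher
- lever_grip (a point): middle of the red round grip, on its axis: 26 mm across, 95 mm long, lying along the lever, which runs from the pivot towards press +y and upwards at rest. 210 mm from the pivot. It moves with the lever
- lever_pivot (a point): the lever's pivot, on the press at x = 0, y = -60 mm, z = 150 mm of its frame; the hinge axis is the press's x axis. The grip's centre is at pivot + 210 mm * (cos a along press y, sin a up), where a = 0.42 - lever joint
- scale (a point): middle of the green band of the quadrant scale at the back of the lever, 110 mm from the pivot and level with it. The lever's black pointer moves down over white, green (lever joint 0.36 to 0.48), a white gap, red (0.52 and beyond)
- nose: the ram's sprung brass nose, 26 mm across, above the tray's home place. The ram comes down 60 mm per rad of lever; at rest the nose's face is 12 mm above a seated pusher, whose top it then presses through a spring
- small_pusher: a smaller yellow pusher, 28 mm across and 34 mm tall, not wanted: leave it. Origin: centre of its underside
- spool_red: a red thread spool, 34 mm across, 50 mm tall, origin under its centre: leave it
- spool_green: a green thread spool, 34 mm across, 50 mm tall, origin under its centre: leave it
- button_jar: a glass jar, 64 mm across, 90 mm tall, origin under its centre: leave it
- mug: a white mug, 76 mm across, 85 mm tall, origin under its centre: leave it
- tape_case: an orange tape measure case, 55 x 55 x 22 mm, origin under its centre: leave it
There are look-alikes about, which are no part of the job. Several things have the shape of the pusher; the one meant has the colours described above.

How it is judged:
On the way, in this order (a step that is already met when the one before it is completed fails the run):
1. the blue pusher sits in the cup of the open tray (horizontal distance between pusher and cup below 0.004 m and z of pusher in the frame of cup between -0.004 and 0.003 m and angle between pusher's own z axis and vertical below 0.1 rad and value of joint tray above 0.04 m), for 0.2 s.
2. the tray is fully home with the pusher seated (horizontal distance between pusher and cup below 0.004 m and z of pusher in the frame of cup between -0.004 and 0.003 m and angle between pusher's own z axis and vertical below 0.1 rad and value of joint tray below 0.003 m), for 0.2 s.
At the end, for the whole second after the job is handed in: pusher seated in the cup (4 mm of centre, 3 mm of floor, upright) and not touched by the fingers, tray home within 3 mm, lever joint 0.355 to 0.485 (green), held by the fingers with over 4 N, the nose pressing the pusher with over 4 N (all of step 2 and value of joint lever between 0.355 and 0.485 rad and contact force between nose and pusher above 4 N and contact force between the fingers and press above 4 N and contact force between the fingers and pusher below 0.5 N); the arm keeps its last pose, push and grip.
It fails at once if the lever was pressed into the red band (value of joint lever above 0.52 rad).
It fails at once if another thing on the mat was moved by more than 30 mm or tipped over (distance of any of small_pusher, spool_red, spool_green, button_jar, mug, tape_case from where it was at the start of the episode above 0.03 m or angle between any of small_pusher, spool_red, spool_green, button_jar, mug, tape_case's own z axis and vertical above 0.5 rad).
It also fails if it takes over 64 s, if anything falls off the work surface, if the arm or the gripper's body presses on something with over 40 N, if the wrist force passes 120 N, or if a joint passes its speed limit or range.

## Working session

There is one attempt and no reset: what is moved stays moved. The work goes in short steps, Python scripts to look and compute and a tool call to move; the robot and the scene stay as the last step left them, time stands still between calls to the robot, and variables do not carry over. Pictures are saved under pics/ and viewed, about 8 in all and at most 12, crops included, and the job is handed in when it is done.

Besides the shell and the picture viewer there is one more tool, called after "Call:" as name([rows], argument=value, ...), one row to a line, values as JSON. send_rows: Moves the arm, as the interface text tells. Its arguments: {"type":"object","properties":{"motion":{"type":"array"},"hand":{"type":"number"},"squeeze":{"type":"number"}},"required":["motion"]}

```bash
mkdir -p pics; ls; cat > h.py <<'E'
from station import *
import numpy as np, cv2
from scipy.spatial.transform import Rotation as R
def grab(n):
    f=grab_frame(n); return f
def pts(f):
    h,w=f["range_z"].shape; F=h/2/np.tan(np.radians(f["vertical_fov"])/2)
    u,v=np.meshgrid(np.arange(w),np.arange(h)); z=f["range_z"]
    c=np.stack([(u-f["cx"])/F*z,-(v-f["cy"])/F*z,-z,np.ones_like(z)],-1)
    return (c@np.array(f["cam_to_world"]).T)[...,:3]
E
python3 - <<'E'
from h import *
s=get_state(); print(s)
for n in("scene","top"):
    f=grab(n); cv2.imwrite(f"pics/{n}0.png",f["frame"]); np.savez(f"{n}0.npz",p=pts(f),im=f["frame"])
    print(n,[ (k,f[k]) for k in f if k not in("frame","range_z")])
E
```

```text
pics
{'t': 0.0, 'q': array([ 1.50506701e+00,  3.59360233e-01,  1.10782670e-02, -3.26780438e-04,
       -1.22409487e+00, -2.88126993e-01]), 'qd': array([ 0.00239924, -0.00108057, -0.00108088,  0.00030071, -0.00132667,
       -0.00042711]), 'joint_efforts': array([-2.83019544e-04, -5.82716095e+01,  2.93039292e+01,  6.99648678e+00,
        6.81288730e-03, -1.68359693e-04]), 'eef_pos': array([0.2338205 , 0.6330053 , 0.40375235]), 'ee_rot': array([ 3.13998999e+00, -1.54619522e-04, -3.53967464e-01]), 'force': array([-0.10335859,  0.55987679, -0.48250257]), 'moment': array([ 0.01577574, -0.02527902, -0.01876027]), 'width': 0.08743034306658093}
scene [('vertical_fov', 45.79970277941318), ('cx', 287.75569303908424), ('cy', 208.41268320466295), ('cam_to_world', array([[ 0.67858286, -0.56467895,  0.46974779,  1.24457084],
       [ 0.7344414 ,  0.51203184, -0.44544274, -0.69437307],
       [ 0.01100631,  0.64727203,  0.76217962,  1.44637844],
       [ 0.        ,  0.        ,  0.        ,  1.        ]]))]
top [('vertical_fov', 54.31676116016572), ('cx', 281.1169540725758), ('cy', 209.47738483174325), ('cam_to_world', array([[ 0.01318715,  0.98610661, -0.1655894 ,  0.27347002],
       [-0.99955388,  0.01743866,  0.0242474 ,  0.07475977],
       [ 0.02679818,  0.16519577,  0.98589665,  1.2016517 ],
       [ 0.        ,  0.        ,  0.        ,  1.        ]]))]
```

View pics/scene0.png

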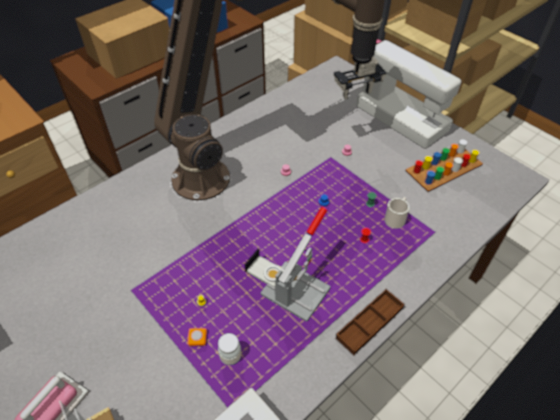

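View pics/top0.png

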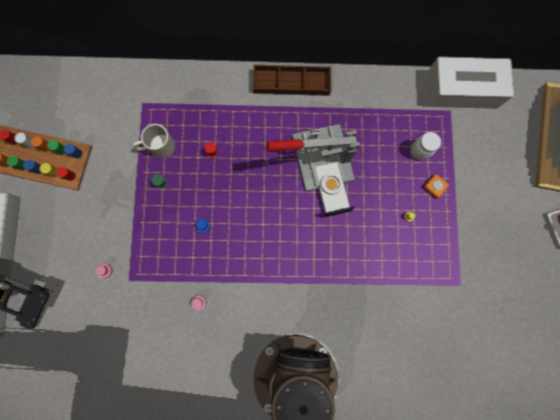

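The pictures show the blue pusher at top (203,226) / scene (324,200). Look-alikes in top are pink at (104,271) and (198,303), and yellow at (409,216). The green (157,181) and red (210,149) spools and the blue jar caps near (30,165) and (70,150) are other things. By the description the target is the blue one at (203,226). The cup is at (331,184), the tray front plate at (335,210) and the red grip at (285,145).

```bash
python3 - <<'E'
from h import *
d=np.load("top0.npz"); p=d["p"]; im=d["im"]
hsv=cv2.cvtColor(im,cv2.COLOR_BGR2HSV)
def reg(name,m,box):
    x0,y0,x1,y1=box; k=np.zeros_like(m); k[y0:y1,x0:x1]=m[y0:y1,x0:x1]; q=p[k]; 
    print(name,len(q),q.mean(0).round(4),q.min(0).round(4),q.max(0).round(4)); return q
H,S,V=cv2.split(hsv)
q=reg("blue",(H>100)&(H<122)&(S>150),(190,212,218,240))
t=q[q[:,2]>q[:,2].max()-.006]; print("boss top",len(t),(t.min(0)+t.max(0))/2,t.mean(0))
q=reg("redgrip",((H<8)|(H>172))&(S>150)&(V>80),(262,130,305,160))
c=q.mean(0); u,s,vt=np.linalg.svd(q-c); print("axis",vt[0])
q=reg("cup white",(S<60)&(V>150)&(p[...,2]>.03),(318,170,346,198))
print("white tops",np.percentile(q[:,2],[5,25,50,75,95]))
q=reg("front plate",(V<60)&(p[...,2]>.015),(315,198,362,222)); c=q.mean(0); u,s,vt=np.linalg.svd((q-c)[:,:2]); print(vt[0],s)
print("mat z",np.median(p[240:270,180:400,2]))
cv2.imwrite("pics/crop1.png",np.hstack([cv2.resize(im[205:250,180:225],(380,380),interpolation=2),cv2.resize(im[125:225,262:362],(400,380),interpolation=2)]))
# rim via scene camera
E
```

```text
blue 144 [0.4169 0.2677 0.0526] [0.2735 0.0748 0.0111] [0.4408 0.2925 1.2017]
boss top 3 [0.27347002 0.07475977 1.2016517 ] [0.27347002 0.07475977 1.2016517 ]
redgrip 342 [0.5908 0.0464 0.2529] [0.2735 0.001  0.2258] [0.6115 0.09   1.2017]
axis [ 0.32313761 -0.14672508 -0.93490847]
cup white 455 [ 0.5473 -0.1008  0.0425] [ 0.2735 -0.1408  0.0301] [0.5917 0.0748 1.2017]
white tops [0.03061744 0.03241174 0.03491704 0.04379499 0.04716666]
front plate 89 [ 0.4615 -0.1156  0.0632] [ 0.4518 -0.1532  0.0248] [ 0.4744 -0.0818  0.0771]
[ 0.23564823 -0.97183842] [0.20974989 0.0194394 ]
mat z 0.004042001292098418
```

View pics/crop1.png

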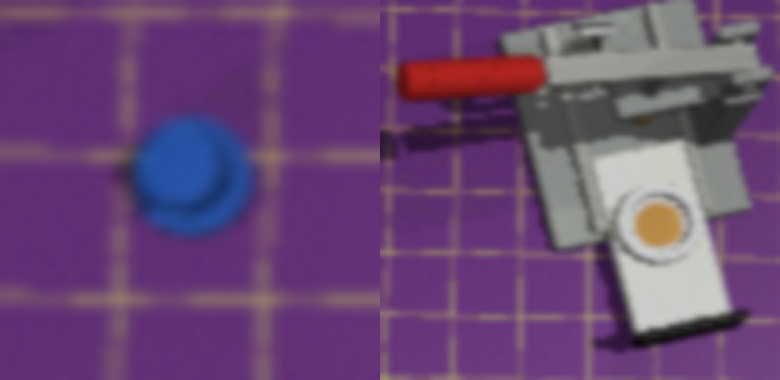

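The crop shows the chosen item is the blue pusher, with its base centred at about (195,178) and the boss above it. The right half shows the cup at (658,225) on the open tray, with the black front plate.

```bash
cat >> h.py <<'E'
def rows(target,yaw,roll=None):
    """print offset in cm along current tool axes + turn for a tool-down target"""
    s=get_state(); M=R.from_euler("xyz",s["ee_rot"]).as_matrix()
    o=M.T@(np.array(target)-s["eef_pos"])*100
    d=R.from_matrix(M.T@R.from_euler("xyz",[np.pi,0,yaw]).as_matrix()).as_rotvec(degrees=True)
    print("pos",s["eef_pos"].round(4),"rot",s["ee_rot"].round(4),"off cm",o.round(2),"turn",d.round(2))
E
python3 - <<'E'
from h import *
for n in("top","scene"):
    d=np.load(n+"0.npz"); p=d["p"]; im=d["im"]; H,S,V=cv2.split(cv2.cvtColor(im,cv2.COLOR_BGR2HSV)); ok=(p[...,2]<.4)&(p[...,2]>-.02)
    near=lambda x,y,r:(np.hypot(p[...,0]-x,p[...,1]-y)<r)&ok
    q=p[near(.42,.268,.05)&(H>100)&(H<122)&(S>150)]; z=q[:,2]
    for lo,hi in((.028,.05),(.009,.02)):
        t=q[(z>lo)&(z<hi)]; print(n,"blue",lo,len(t),((t.min(0)+t.max(0))/2).round(4),(t.max(0)-t.min(0)).round(4),t.mean(0).round(4))
    q=p[near(.59,.05,.09)&((H<8)|(H>172))&(S>150)&(p[...,2]>.15)]; c=q.mean(0);v=np.linalg.svd(q-c)[2][0]; print("grip",len(q),c.round(4),v.round(3),q.min(0),q.max(0))
    q=p[near(.55,-.1,.045)&(p[...,2]>.041)&(p[...,2]<.05)&(S<70)]; 
    A=np.c_[2*q[:,:2],np.ones(len(q))]; s=np.linalg.lstsq(A,(q[:,:2]**2).sum(1),rcond=None)[0]; print("rim",len(q),s[:2].round(4),np.sqrt(s[2]+s[:2]@s[:2]).round(4),((q.min(0)+q.max(0))/2).round(4),(q.max(0)-q.min(0)).round(4))
    q=p[near(.46,-.116,.06)&(V<60)&(p[...,2]>.06)&(p[...,2]<.085)]; c=q.mean(0);v=np.linalg.svd((q-c)[:,:2])[2][0]; print("plate",len(q),c.round(4),v.round(3),q.min(0).round(4),q.max(0).round(4))
rows([.42,.268,.40],0)
E
```

```text
top blue 0.028 78 [0.4215 0.2722 0.0356] [0.0264 0.0259 0.0127] [0.4215 0.2726 0.0378]
top blue 0.009 60 [0.4217 0.2733 0.0154] [0.0381 0.0384 0.0086] [0.418  0.2713 0.0157]
grip 342 [0.5917 0.0463 0.2501] [-0.204  0.901  0.382] [0.57412597 0.00095951 0.22575301] [0.61151104 0.08998641 0.27116952]
rim 154 [ 0.5481 -0.1004] 0.0271 [ 0.5487 -0.1007  0.0453] [0.0611 0.0591 0.0083]
plate 61 [ 0.4627 -0.1182  0.0701] [ 0.247 -0.969] [ 0.4525 -0.1532  0.061 ] [ 0.4744 -0.0818  0.0771]
scene blue 0.028 27 [0.4255 0.2697 0.0348] [0.0252 0.0267 0.013 ] [0.4261 0.2685 0.0348]
scene blue 0.009 30 [0.4294 0.2677 0.0135] [0.0287 0.0329 0.0086] [0.4333 0.2658 0.013 ]
grip 191 [0.6003 0.0404 0.2456] [ 0.225 -0.891 -0.395] [ 0.57951245 -0.00298097  0.22147824] [0.61661478 0.08533001 0.2682757 ]
rim 56 [ 0.5515 -0.1018] 0.0269 [ 0.549  -0.1024  0.0455] [0.056  0.0603 0.0088]
plate 36 [ 0.4706 -0.1248  0.0658] [ 0.251 -0.968] [ 0.4599 -0.159   0.0607] [ 0.4819 -0.0867  0.0726]
pos [0.2338 0.633  0.4038] rot [ 3.1401e+00 -1.0000e-04 -3.5390e-01] off cm [30.12 27.79  0.43] turn [ 8.000e-02  1.000e-02 -2.028e+01]
```

Call:
send_rows([
  {"offset": [5,4.5,0.7],"turn": -5},
  {"offset": [9,8,1.5],"turn": -10},
  {"offset": [13,11.5,2],"turn": -15},
  {"offset": [17,15,2.5],"turn": -20},
  {"offset": [20.5,18.5,3],"turn": -25},
  {"offset": [24,22,3.5],"turn": -30},
  {"offset": [27.5,25,4],"turn": -34},
  {"offset": [30.3,27.4,4.4],"turn": -34},
], hand=1)

```text
t: 0.9
eef_pos: [0.4182, 0.2787, 0.3617]
ee_rot: [-3.141, -0.0, 0.243]
force: [1.5, 1.8, 0.0]
width: 0.0877
```

Call:
send_rows([
  {"offset": [0,0,0],"turn": 0},
  {"offset": [0,0,0],"turn": 0},
  {"offset": [0,0,0],"turn": 0},
])

```text
t: 1.2
eef_pos: [0.4179, 0.2812, 0.3619]
ee_rot: [-3.141, -0.0, 0.24]
force: [0.2, -0.1, -0.2]
width: 0.0877
```

```bash
python3 - <<'E'
from h import *
f=grab("wrist"); p=pts(f); im=f["frame"]; cv2.imwrite("pics/w1.png",im)
H,S,V=cv2.split(cv2.cvtColor(im,cv2.COLOR_BGR2HSV)); 
m=(np.hypot(p[...,0]-.423,p[...,1]-.271)<.05)&(H>100)&(H<122)&(S>150)
q=p[m];z=q[:,2]
for lo,hi in((.03,.05),(.009,.02)):
    t=q[(z>lo)&(z<hi)]; print("blue",lo,len(t),((t.min(0)+t.max(0))/2).round(4),(t.max(0)-t.min(0)).round(4),t.mean(0).round(4),np.median(t[:,2]))
rows([.423,.271,.26],.245)
E
```

```text
blue 0.03 824 [0.4204 0.2757 0.0344] [0.0275 0.0272 0.0087] [0.421  0.2759 0.0362] 0.03637619763534383
blue 0.009 688 [0.4204 0.2759 0.0144] [0.0409 0.0405 0.0103] [0.4262 0.2783 0.0144] 0.014373924545726752
pos [0.4177 0.2816 0.3619] rot [-3.1415e+00 -1.0000e-04  2.4050e-01] off cm [ 0.26  1.16 10.19] turn [-0.   -0.01 -0.26]
```

View pics/w1.png

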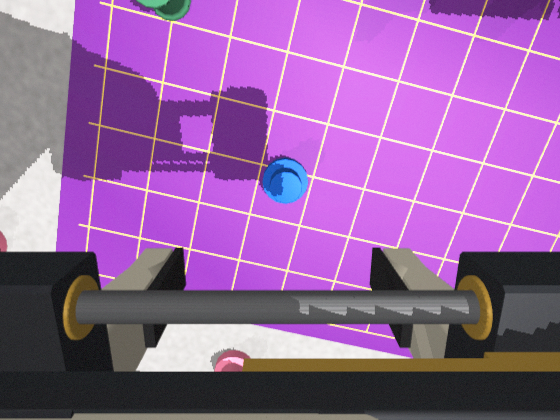

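The wrist view shows the blue pusher at about (285,181), ahead of the open fingers, with nothing near it. The jaw centre is near column 278.

Call:
send_rows([
  {"offset": [0.1,0.6,4],"turn": 0},
  {"offset": [0.1,0.6,8],"turn": 0},
  {"offset": [0.1,0.6,10],"turn": 0},
  {"offset": [0.1,0.6,10],"turn": 0},
  {"offset": [0.1,0.6,10],"turn": 0},
])

```text
t: 1.75
eef_pos: [0.4203, 0.2764, 0.2623]
ee_rot: [3.141, -0.0, 0.242]
force: [-0.1, 0.4, 1.7]
width: 0.0876
```

```bash
python3 - <<'E'
from h import *
f=grab("wrist"); p=pts(f); im=f["frame"]; cv2.imwrite("pics/w2.png",im)
H,S,V=cv2.split(cv2.cvtColor(im,cv2.COLOR_BGR2HSV)); 
m=(np.hypot(p[...,0]-.423,p[...,1]-.271)<.05)&(H>100)&(H<122)&(S>150)
q=p[m];z=q[:,2]
for lo,hi in((.03,.05),(.009,.02)):
    t=q[(z>lo)&(z<hi)]; c=(t.min(0)+t.max(0))/2; print("blue",lo,len(t),c.round(4),(t.max(0)-t.min(0)).round(4))
rows([c[0],c[1],.196],.245)
# fingers: points in the tool frame
s=get_state(); M=R.from_euler("xyz",s["ee_rot"]).as_matrix(); l=(p-s["eef_pos"])@M
k=(l[...,2]>.15)&(l[...,2]<.182)&(abs(l[...,1])<.08)&(p[...,2]>.06)
for sg in(1,-1):
    t=l[k&(sg*l[...,1]>0)]; print(sg,len(t), t.min(0).round(4) if len(t) else'',t.max(0).round(4) if len(t) else '')
E
```

```text
blue 0.03 1667 [0.4205 0.2758 0.0344] [0.0276 0.0272 0.0086]
blue 0.009 1302 [0.422  0.2759 0.0145] [0.0383 0.0408 0.0109]
pos [0.4205 0.2765 0.2629] rot [-3.141e+00 -1.300e-03  2.414e-01] off cm [0.13 0.1  6.69] turn [-0.03 -0.07 -0.21]
1 1648 [-0.0113  0.0426  0.15  ] [0.0102 0.0601 0.1808]
-1 1656 [-0.0111 -0.0618  0.15  ] [ 0.0106 -0.0441  0.1803]
```

Call:
send_rows([
  {"offset": [0,0.1,2.5],"turn": 0},
  {"offset": [0,0.1,4.5],"turn": 0},
  {"offset": [0,0.1,6],"turn": 0},
  {"offset": [0,0.1,6.5],"turn": 0},
  {"offset": [0,0.1,6.6],"turn": 0},
  {"offset": [0,0.1,6.6],"turn": 0},
])

```text
t: 2.4
eef_pos: [0.4209, 0.2748, 0.1969]
ee_rot: [-3.141, -0.001, 0.24]
force: [-1.1, -0.8, -0.1]
width: 0.0877
```

Call:
send_rows([
  {"offset": [0,0,0],"turn": 0},
  {"offset": [0,0,0],"turn": 0},
  {"offset": [0,0,0],"turn": 0},
  {"offset": [0,0,0],"turn": 0},
  {"offset": [0,0,0],"turn": 0},
  {"offset": [0,0,0],"turn": 0},
  {"offset": [0,0,0],"turn": 0},
], hand=-1, squeeze=20)

```text
t: 3.1
eef_pos: [0.4206, 0.2742, 0.1958]
ee_rot: [3.141, 0.0, 0.24]
force: [-0.1, -0.4, -0.3]
width: 0.0368
```

Call:
send_rows([
  {"offset": [0,0,0],"turn": 0},
  {"offset": [0,0,0],"turn": 0},
  {"offset": [0,0,0],"turn": 0},
  {"offset": [0,0,0],"turn": 0},
])

```text
t: 3.5
eef_pos: [0.4206, 0.2742, 0.1958]
ee_rot: [3.142, 0.0, 0.24]
force: [0.0, 0.2, -0.8]
width: 0.0273
```

Call:
send_rows([
  {"offset": [0,0,-2],"turn": 0},
  {"offset": [0,0,-6],"turn": 0},
  {"offset": [0,0,-10],"turn": 0},
  {"offset": [0,0,-14],"turn": 0},
  {"offset": [0,0,-14],"turn": 0},
])

```text
t: 4.0
eef_pos: [0.4217, 0.2753, 0.3414]
ee_rot: [-3.136, -0.008, 0.241]
force: [0.5, 0.1, -1.3]
width: 0.0276
```

```bash
python3 - <<'E'
from h import *
c=np.array([.549,-.101]); y=.245
print(get_state()["width"])
rows([*(c-.05*np.array([np.cos(y),np.sin(y)])),.335],y)
E
```

```text
0.02755296267506521
pos [0.4217 0.2753 0.3414] rot [-3.1364 -0.008   0.2406] off cm [-1.61 39.6   0.42] turn [-0.3  -0.46 -0.25]
```

Call:
send_rows([
  {"offset": [-0.2,2,0.1],"turn": 0},
  {"offset": [-0.4,6,0.1],"turn": 0},
  {"offset": [-0.6,10,0.2],"turn": 0},
  {"offset": [-0.8,14,0.2],"turn": 0},
  {"offset": [-1,18,0.3],"turn": 0},
  {"offset": [-1.2,22,0.3],"turn": 0},
  {"offset": [-1.4,26,0.4],"turn": 0},
  {"offset": [-1.5,30,0.4],"turn": 0},
])

```text
t: 4.8
eef_pos: [0.4769, -0.0225, 0.3314]
ee_rot: [-3.141, 0.0, 0.24]
force: [1.0, 0.4, -1.1]
width: 0.027
```

Call:
send_rows([
  {"offset": [0,4,0],"turn": 0},
  {"offset": [0,7,0],"turn": 0},
  {"offset": [0,9,0],"turn": 0},
  {"offset": [0,9.6,0],"turn": 0},
  {"offset": [0,9.6,0],"turn": 0},
  {"offset": [0,9.6,0],"turn": 0},
])

```text
t: 5.4
eef_pos: [0.4997, -0.1136, 0.3315]
ee_rot: [-3.141, 0.0, 0.24]
force: [-0.0, -0.2, -0.4]
width: 0.0272
```

```bash
python3 - <<'E'
from h import *
f=grab("wrist"); p=pts(f); im=f["frame"]; cv2.imwrite("pics/w3.png",im); np.savez("w3.npz",p=p,im=im)
print(get_state()["width"]); rows([.549,-.101,.3],.245)
E
```

```text
0.027516260715215384
pos [ 0.4998 -0.1133  0.3317] rot [-3.1414e+00  2.0000e-04  2.4020e-01] off cm [ 5.07 -0.02  3.17] turn [-0.01  0.01 -0.27]
```

View pics/w3.png

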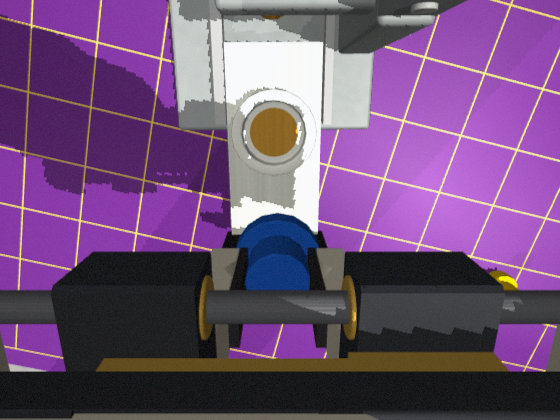

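The wrist view shows the cup at about (274,131), with its outer radius near 42 px. The held blue pusher is at (278,250) between the pads, and the tray is running straight up the picture.

```bash
cat >> h.py <<'E'
from scipy.optimize import least_squares
def circ(q):
    r=least_squares(lambda a:np.hypot(q[:,0]-a[0],q[:,1]-a[1])-a[2],[*q[:,:2].mean(0),.03],loss="soft_l1",f_scale=.001); return r.x
def cup(p,c0):
    k=(np.hypot(p[...,0]-c0[0],p[...,1]-c0[1])<.034)&(p[...,2]>.0405)&(p[...,2]<.048)
    q=p[k]; k8=k.astype(np.uint8)
    cs=max(cv2.findContours(k8,cv2.RETR_EXTERNAL,cv2.CHAIN_APPROX_NONE)[0],key=len)[:,0]
    o=p[cs[:,1],cs[:,0]]; c=circ(o)
    fill=np.zeros_like(k8); cv2.drawContours(fill,[cs.reshape(-1,1,2)],-1,1,-1)
    hole=(fill>0)&~k; hs=max(cv2.findContours(hole.astype(np.uint8),cv2.RETR_EXTERNAL,cv2.CHAIN_APPROX_NONE)[0],key=len)
    print("rim n",len(q),"z",np.median(q[:,2]).round(4),"outer",c.round(4),"bbox mid",((q.min(0)+q.max(0))/2).round(4),(q.max(0)-q.min(0)).round(4)); return k
E
python3 - <<'E'
from h import *
d=np.load("w3.npz");p=d["p"];im=d["im"]
k=cup(p,(.549,-.101))
H,S,V=cv2.split(cv2.cvtColor(im,cv2.COLOR_BGR2HSV))
b=p[(H>10)&(H<25)&(S>120)&(np.hypot(p[...,0]-.549,p[...,1]+.101)<.03)]; print("brass",len(b),((b.min(0)+b.max(0))/2).round(4),(b.max(0)-b.min(0)).round(4),np.median(b[:,2]))
# tray edges: white z ~ .03
y=.245;ex=np.array([np.cos(y),np.sin(y)])
t=p[(p[...,2]>.024)&(p[...,2]<.034)&(S<60)&(V>120)&(np.hypot(p[...,0]-.549,p[...,1]+.101)<.08)]
s=get_state(); print("state",s["eef_pos"],s["ee_rot"])
# tray edges in pixel rows
for r in (185,200,215):
    row=p[r]; m=(row[:,2]>.024)&(row[:,2]<.034); u=np.where(m)[0]; print(r,u.min(),u.max(),row[u.min()].round(4),row[u.max()].round(4))
for r in (50,60,70,85):
    row=p[r]; m=(row[:,2]>.022)&(row[:,2]<.036)&(V[r]>150); u=np.where(m)[0]; print(r,u.min(),u.max(),row[u.min()].round(4),row[u.max()].round(4))
# base of held pusher
M=R.from_euler("xyz",s["ee_rot"]).as_matrix(); l=(p-s["eef_pos"])@M
q=l[(H>100)&(H<122)&(S>150)&(np.hypot(l[...,0],l[...,1])<.04)&(l[...,2]>.1)]
print("held",len(q),q.min(0).round(4),q.max(0).round(4)); t=q[(q[:,2]>.178)&(q[:,2]<.186)]; print("base top",len(t),circ(t[t[:,0]>.005]) ,t.min(0),t.max(0))
E
```

```text
rim n 2604 z 0.0432 outer [ 0.5473 -0.0982  0.0303] bbox mid [ 0.5474 -0.0982  0.0433] [0.0612 0.0615 0.0056]
brass 3611 [ 0.5461 -0.102   0.1711] [0.0542 0.0429 0.2796] 0.22741102014503747
state [ 0.49977786 -0.1133152   0.33169646] [-3.14136460e+00  1.96202652e-04  2.40234185e-01]
185 230 318 [ 0.4989 -0.0746  0.0306] [ 0.5153 -0.1415  0.0315]
200 231 318 [ 0.4871 -0.0778  0.0307] [ 0.503  -0.1451  0.0292]
215 231 317 [ 0.4745 -0.0803  0.0295] [ 0.4911 -0.1474  0.0308]
50 212 333 [ 0.5922 -0.0423  0.0282] [ 0.6124 -0.1261  0.0287]
60 212 333 [ 0.5857 -0.0436  0.0286] [ 0.6061 -0.128   0.0281]
70 213 332 [ 0.5792 -0.0454  0.0279] [ 0.5994 -0.1291  0.0287]
85 214 332 [ 0.5692 -0.048   0.0273] [ 0.5896 -0.1322  0.0268]
held 4723 [-0.0057 -0.0204  0.103 ] [0.0348 0.0186 0.1924]
base top 1626 [-0.00047082 -0.00073697  0.01813724] [ 0.00081449 -0.02041124  0.1780046 ] [0.02114166 0.01861159 0.18597712]
```

Call:
send_rows([
  {"offset": [1.5,-0.1,1.5],"turn": 0},
  {"offset": [3.5,-0.2,3.5],"turn": 0},
  {"offset": [4.7,-0.2,5.5],"turn": 0},
  {"offset": [5,-0.2,7.5],"turn": 0},
  {"offset": [5,-0.2,8.4],"turn": 0},
  {"offset": [5,-0.2,8.4],"turn": 0},
  {"offset": [5,-0.2,8.4],"turn": 0},
])

```text
t: 6.15
eef_pos: [0.5481, -0.0998, 0.2486]
ee_rot: [3.141, -0.001, 0.241]
force: [0.4, -0.2, -1.2]
width: 0.0275
```

```bash
python3 - <<'E'
from h import *
f=grab("wrist"); p=pts(f); im=f["frame"]; cv2.imwrite("pics/w4.png",im)
s=get_state(); print(s["eef_pos"],s["ee_rot"],s["width"])
H,S,V=cv2.split(cv2.cvtColor(im,cv2.COLOR_BGR2HSV))
M=R.from_euler("xyz",s["ee_rot"]).as_matrix(); l=(p-s["eef_pos"])@M
blue=(H>100)&(H<122)&(S>150)&(np.hypot(l[...,0],l[...,1])<.04)&(l[...,2]>.1)
q=l[blue&(l[...,2]>.176)&(l[...,2]<.186)]; q=q[q[:,0]>.003]; print("base top",len(q),q.min(0).round(4),q.max(0).round(4))
zr=s["eef_pos"][2]-.0435
q=l[(abs(l[...,2]-zr)<.004)&(np.hypot(l[...,0],l[...,1])<.036)&~blue&(S<90)]; print("rim",len(q),q.min(0).round(4),q.max(0).round(4))
w=q[q[:,0]>.012]; r=np.hypot(w[:,0],w[:,1]); 
# outer boundary by angle
a=np.arctan2(w[:,1],w[:,0]); o=np.array([w[np.abs(a-t)<.05][np.argmax(r[np.abs(a-t)<.05])] for t in np.arange(-1.1,1.11,.1) if (np.abs(a-t)<.05).any()])
g=least_squares(lambda c:np.hypot(o[:,0]-c[0],o[:,1]-c[1])-.031,[0,0],loss="soft_l1",f_scale=.001); print("cup centre in tool",g.x.round(4))
E
```

```text
[ 0.54824067 -0.09996931  0.24893441] [ 3.14125209e+00 -1.38417377e-03  2.40293224e-01] 0.027627262004559353
base top 1691 [ 0.003  -0.0204  0.176 ] [0.0211 0.0176 0.186 ]
rim 2500 [-0.0049 -0.0331  0.2036] [0.0303 0.0288 0.2094]
cup centre in tool [-0.001  -0.0022]
```

View pics/w4.png

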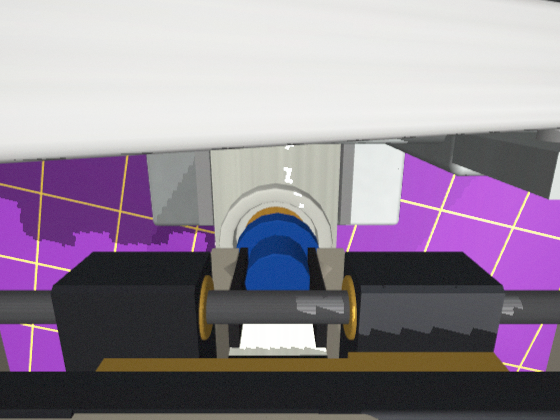

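The cup and the held pusher are nearly concentric: the cup rim is around (275,235) and the base at (278,240). The lever crosses close under the camera at the top of the picture, so I check that clearance before lowering.

```bash
python3 - <<'E'
from h import *
f=grab("wrist"); p=pts(f); s=get_state(); M=R.from_euler("xyz",s["ee_rot"]).as_matrix(); l=(p-s["eef_pos"])@M
print("cam in tool",((f["cam_to_world"][:3,3]-s["eef_pos"])@M).round(4), "view dir",(-f["cam_to_world"][:3,2]@M).round(3))
q=l[:150].reshape(-1,3); q=q[(q[:,2]<.15)&(q[:,2]>-.1)]; print(len(q),q.min(0).round(4),q.max(0).round(4))
E
```

```text
cam in tool [ 0.0759 -0.001   0.0207] view dir [-0.286 -0.     0.958]
83213 [ 0.0578 -0.001   0.0207] [0.0932 0.0644 0.1499]
```

```bash
python3 - <<'E'
from h import *
f=grab("wrist"); z=f["range_z"]; p=pts(f); s=get_state(); M=R.from_euler("xyz",s["ee_rot"]).as_matrix(); l=(p-s["eef_pos"])@M
k=np.zeros(z.shape,bool); k[:160]=1; k&=(z>.005); q=l[k]; q=q[q[:,2]<.14]
print((z[:150]==0).mean(), z[:150][z[:150]>0].min(), len(q), np.percentile(q,[0,1,50,99,100],axis=0).round(4))
E
```

```text
0.7596666666666667 0.050000783 20758 [[0.0559 0.0081 0.071 ]
 [0.0598 0.0157 0.0722]
 [0.0762 0.0343 0.0802]
 [0.089  0.0538 0.1294]
 [0.0932 0.065  0.1399]]
```

Call:
send_rows([
  {"offset": [-0.07,-0.06,0.3],"turn": 0},
  {"offset": [-0.07,-0.06,0.6],"turn": 0},
  {"offset": [-0.07,-0.06,0.8],"turn": 0},
  {"offset": [-0.07,-0.06,1.0],"turn": 0},
  {"offset": [-0.07,-0.06,1.2],"turn": 0},
  {"offset": [-0.07,-0.06,1.4],"turn": 0},
  {"offset": [-0.07,-0.06,1.6],"turn": 0},
  {"offset": [-0.07,-0.06,1.6],"turn": 0},
])

```text
t: 7.1
eef_pos: [0.5472, -0.0998, 0.2315]
ee_rot: [-3.141, 0.001, 0.24]
force: [-0.4, 0.3, -0.5]
width: 0.0275
```

Call:
send_rows([
  {"offset": [0,0,0.15],"turn": 0},
  {"offset": [0,0,0.3],"turn": 0},
  {"offset": [0,0,0.4],"turn": 0},
  {"offset": [0,0,0.45],"turn": 0},
  {"offset": [0,0,0.45],"turn": 0},
])

```text
t: 7.6
eef_pos: [0.5473, -0.0998, 0.2273]
ee_rot: [3.142, 0.0, 0.24]
force: [0.1, -0.5, -0.5]
width: 0.0273
```

Call:
send_rows([
  {"offset": [0,0,0.05],"turn": 0},
  {"offset": [0,0,0.1],"turn": 0},
  {"offset": [0,0,0.1],"turn": 0},
])

```text
t: 7.9
eef_pos: [0.5474, -0.0998, 0.2268]
ee_rot: [3.141, -0.001, 0.24]
force: [-1.5, 1.3, 4.2]
width: 0.0276
```

Call:
send_rows([
  {"offset": [0,0,0],"turn": 0},
  {"offset": [0,0,0],"turn": 0},
  {"offset": [0,0,0],"turn": 0},
  {"offset": [0,0,0],"turn": 0},
  {"offset": [0,0,0],"turn": 0},
], hand=0.1)

```text
t: 8.4
eef_pos: [0.5473, -0.0998, 0.2262]
ee_rot: [-3.142, 0.0, 0.24]
force: [-0.6, 0.3, 0.7]
width: 0.0478
```

Call:
send_rows([
  {"offset": [0,0,-1.5],"turn": 0},
  {"offset": [0,0,-4],"turn": 0},
  {"offset": [0,0,-7],"turn": 0},
  {"offset": [-3,0,-10],"turn": 0},
  {"offset": [-5.5,0,-10.5],"turn": 0},
  {"offset": [-5.5,0,-10.5],"turn": 0},
  {"offset": [-5.5,0,-10.5],"turn": 0},
])

```text
t: 9.1
eef_pos: [0.4936, -0.113, 0.3318]
ee_rot: [3.141, -0.001, 0.239]
force: [0.1, 0.1, -0.4]
width: 0.0482
```

```bash
python3 - <<'E'
from h import *
f=grab("wrist"); p=pts(f); im=f["frame"]; cv2.imwrite("pics/w5.png",im)
s=get_state(); print(s["eef_pos"],s["ee_rot"],s["width"],s["force"])
H,S,V=cv2.split(cv2.cvtColor(im,cv2.COLOR_BGR2HSV))
near=np.hypot(p[...,0]-.547,p[...,1]+.098)<.05
q=p[near&(H>100)&(H<122)&(S>150)&(p[...,2]>.035)&(p[...,2]<.09)]
t=q[q[:,2]>q[:,2].max()-.008]; print("boss",((t.min(0)+t.max(0))/2).round(4),(t.max(0)-t.min(0)).round(4),np.median(t[:,2]))
t=q[q[:,2]<.051]; print("base",len(t),((t.min(0)+t.max(0))/2).round(4),(t.max(0)-t.min(0)).round(4),np.median(t[:,2]).round(4))
q=p[near&(p[...,2]>.0405)&(p[...,2]<.047)&(S<90)&(np.hypot(p[...,0]-.547,p[...,1]+.098)<.034)]; print("rim",((q.min(0)+q.max(0))/2).round(4),(q.max(0)-q.min(0)).round(4),circ(q).round(4))
E
```

```text
[ 0.49408918 -0.11284366  0.33141797] [ 3.14149048e+00 -6.29969378e-04  2.39571183e-01] 0.04811238386802961 [-0.38121972 -0.37307816 -0.522187  ]
boss [ 0.5475 -0.0991  0.0659] [0.0272 0.0272 0.007 ] 0.06730433547798637
base 1194 [ 0.547  -0.0992  0.0463] [0.0404 0.0407 0.0072] 0.0453
rim [ 0.5473 -0.0982  0.0435] [0.0615 0.0615 0.0059] [ 0.5474 -0.0982  0.0268]
```

View pics/w5.png

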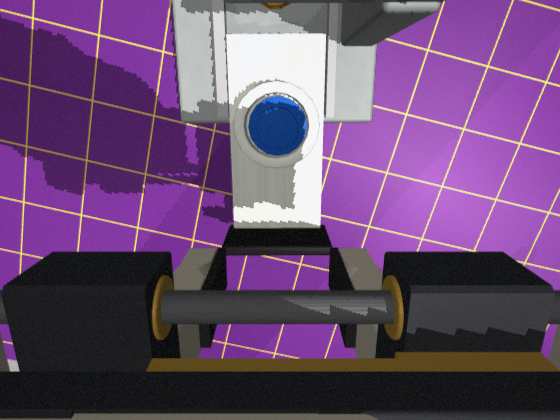

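The pusher is seated, with blue at (276,126) centred in the cup ring. Its top is at z 0.067 and its offset about 1 mm. The tray front plate is at (277,240).

Call:
send_rows([
  {"offset": [-3,-0.1,0],"turn": 0},
  {"offset": [-6,-0.1,0],"turn": 0},
  {"offset": [-7,-0.1,2],"turn": 0},
  {"offset": [-7,-0.1,5],"turn": 0},
  {"offset": [-7,-0.1,8],"turn": 0},
  {"offset": [-7,-0.1,10.5],"turn": 0},
  {"offset": [-7,-0.1,11.1],"turn": 0},
  {"offset": [-7,-0.1,11.1],"turn": 0},
], hand=-1)

```text
t: 9.95
eef_pos: [0.4259, -0.1284, 0.2193]
ee_rot: [-3.141, 0.003, 0.24]
force: [0.2, 0.4, 0.4]
width: 0.0004
```

Call:
send_rows([
  {"offset": [0.5,0,0],"turn": 0},
  {"offset": [1,0,0],"turn": 0},
  {"offset": [1.5,0,0],"turn": 0},
  {"offset": [2,0,0],"turn": 0},
  {"offset": [2.5,0,0],"turn": 0},
  {"offset": [3,0,0],"turn": 0},
  {"offset": [3.5,0,0],"turn": 0},
  {"offset": [3.5,0,0],"turn": 0},
])

```text
t: 10.75
eef_pos: [0.4603, -0.1201, 0.2203]
ee_rot: [3.141, -0.0, 0.24]
force: [0.5, 1.3, 0.6]
width: 0.0007
```

Call:
send_rows([
  {"offset": [0.6,0,0],"turn": 0},
  {"offset": [1.2,0,0],"turn": 0},
  {"offset": [1.8,0,0],"turn": 0},
  {"offset": [2.4,0,0],"turn": 0},
  {"offset": [3,0,0],"turn": 0},
  {"offset": [3.6,0,0],"turn": 0},
  {"offset": [4.2,0,0],"turn": 0},
  {"offset": [4.8,0,0],"turn": 0},
])

```text
t: 11.55
eef_pos: [0.5067, -0.1087, 0.2203]
ee_rot: [-3.142, 0.0, 0.24]
force: [-2.1, 1.7, -0.5]
width: 0.0002
```

```bash
python3 - <<'E'
from h import *
f=grab("top"); p=pts(f); im=f["frame"]; cv2.imwrite("pics/t1.png",cv2.resize(im[120:240,240:400],(800,600),interpolation=cv2.INTER_CUBIC)); print(get_state()["force"])
E
```

```text
[ 0.57283686 -0.37309597  0.16276155]
```

View pics/t1.png

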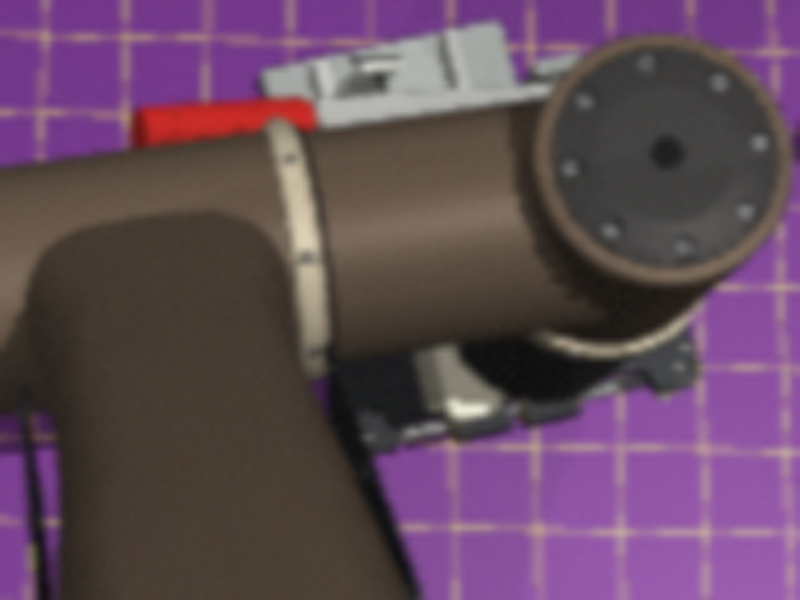

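The arm hides the tray in this view; only the red grip at (225,120) is visible. I go on by force and position.

Call:
send_rows([
  {"offset": [0.4,0,0],"turn": 0},
  {"offset": [0.8,0,0],"turn": 0},
  {"offset": [1.2,0,0],"turn": 0},
  {"offset": [1.6,0,0],"turn": 0},
  {"offset": [1.8,0,0],"turn": 0},
])

```text
t: 12.1
eef_pos: [0.5242, -0.1045, 0.2204]
ee_rot: [3.141, -0.0, 0.24]
force: [-1.5, 0.5, 1.1]
width: 0.0006
```

Call:
send_rows([
  {"offset": [0.2,0,0],"turn": 0},
  {"offset": [0.4,0,0],"turn": 0},
  {"offset": [0.5,0,0],"turn": 0},
])

```text
t: 12.4
eef_pos: [0.5286, -0.1034, 0.2203]
ee_rot: [3.142, 0.0, 0.24]
force: [-3.0, 0.1, 3.3]
width: 0.0005
```

Call:
send_rows([
  {"offset": [0.2,0,0],"turn": 0},
  {"offset": [0.3,0,0],"turn": 0},
  {"offset": [0.3,0,0],"turn": 0},
])

```text
t: 12.7
eef_pos: [0.5294, -0.1032, 0.2199]
ee_rot: [-3.141, 0.006, 0.239]
force: [-10.2, -1.3, 6.4]
width: 0.0003
```

Call:
send_rows([
  {"offset": [0.2,0,0],"turn": 0},
  {"offset": [-1,0,0],"turn": 0},
  {"offset": [-3,0,0],"turn": 0},
  {"offset": [-5,0,-1],"turn": 0},
  {"offset": [-6,0,-5],"turn": 0},
  {"offset": [-6,0,-9],"turn": 0},
  {"offset": [-6,0,-13],"turn": 0},
  {"offset": [-6,0,-15],"turn": 0},
])

```text
t: 13.5
eef_pos: [0.4738, -0.117, 0.3744]
ee_rot: [3.14, -0.007, 0.24]
force: [0.6, 0.6, 0.1]
width: 0.0001
```

Call:
send_rows([
  {"offset": [0,-1,-2],"turn": 0},
  {"offset": [0,-3,-5],"turn": 0},
  {"offset": [0,-5,-8],"turn": 0},
  {"offset": [0,-5,-9],"turn": 0},
  {"offset": [0,-5,-9],"turn": 0},
  {"offset": [0,-5,-9],"turn": 0},
])

```text
t: 14.1
eef_pos: [0.4611, -0.0684, 0.4595]
ee_rot: [-3.141, 0.0, 0.24]
force: [-0.1, -0.3, 0.4]
width: 0.0006
```

```bash
python3 - <<'E'
from h import *
f=grab("wrist"); p=pts(f); im=f["frame"]; cv2.imwrite("pics/w6.png",im); np.savez("w6.npz",p=p,im=im)
s=get_state(); print(s["eef_pos"],s["ee_rot"],s["width"],s["force"],s["q"])
H,S,V=cv2.split(cv2.cvtColor(im,cv2.COLOR_BGR2HSV))
ok=p[...,2]<.35
q=p[ok&((H<8)|(H>172))&(S>150)&(p[...,2]>.18)]
if len(q): c=q.mean(0); print("grip",len(q),c.round(4),np.linalg.svd(q-c,full_matrices=False)[2][0].round(3),q.min(0).round(4),q.max(0).round(4))
q=p[ok&(H>100)&(H<122)&(S>150)&(p[...,2]>.06)&(p[...,2]<.075)]
if len(q): print("boss top",len(q),((q.min(0)+q.max(0))/2).round(4),(q.max(0)-q.min(0)).round(4))
E
```

```text
[ 0.46110784 -0.06857518  0.45905094] [-3.14116452e+00  1.43123406e-03  2.39111258e-01] 0.0006490259286751045 [ 0.01626829 -0.16004647 -0.5376664 ] [ 2.76159706e-01 -2.71929335e-02 -3.36442181e-01 -5.04567878e-04
 -1.26296151e+00  1.53390079e+00]
boss top 131 [ 0.6155 -0.0817  0.0649] [0.0088 0.0217 0.0093]
```

View pics/w6.png

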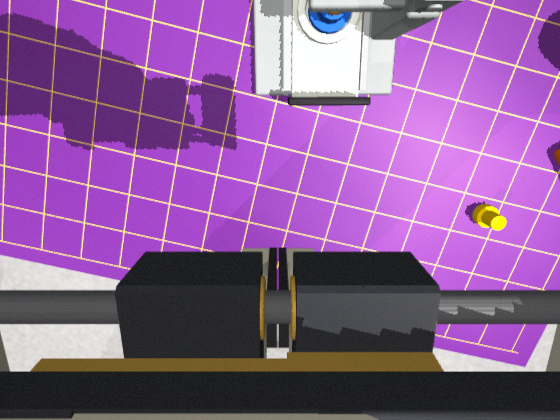

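The wrist view shows the tray home: the plate is at (330,100) at the base's front edge, and the blue pusher is in the cup at (330,18) under the ram. The yellow pusher at (490,218) has not moved.

Call:
send_rows([
  {"offset": [1.5,-0.8,-1.6],"turn": 8},
  {"offset": [3,-1.6,-1.6],"turn": 16},
  {"offset": [5,-2.6,-1.6],"turn": 24},
  {"offset": [7,-3.6,-1.6],"turn": 32},
  {"offset": [9,-4.6,-1.6],"turn": 40},
  {"offset": [11,-5.7,-1.6],"turn": 48},
  {"offset": [13,-6.7,-1.6],"turn": 56},
  {"offset": [15.8,-8.2,-1.6],"turn": 64},
], hand=1)

```text
t: 14.95
eef_pos: [0.5959, 0.0485, 0.4747]
ee_rot: [3.139, 0.001, -0.885]
force: [0.5, -0.7, 0.8]
width: 0.059
```

Call:
send_rows([
  {"offset": [0,0,0],"turn": 8},
  {"offset": [0,0,0],"turn": 16},
  {"offset": [0,0,0],"turn": 24},
  {"offset": [0,0,0],"turn": 26},
  {"offset": [0,0,0],"turn": 26},
  {"offset": [0,0,0],"turn": 26},
])

```text
t: 15.55
eef_pos: [0.5955, 0.0485, 0.475]
ee_rot: [3.14, -0.0, -1.33]
force: [0.3, 0.5, 0.9]
width: 0.0873
```

```bash
python3 - <<'E'
from h import *
f=grab("wrist"); p=pts(f); im=f["frame"]; cv2.imwrite("pics/w7.png",im)
s=get_state(); print(s["eef_pos"],s["ee_rot"],s["width"],s["force"],s["q"])
H,S,V=cv2.split(cv2.cvtColor(im,cv2.COLOR_BGR2HSV))
M=R.from_euler("xyz",s["ee_rot"]).as_matrix(); l=(p-s["eef_pos"])@M
k=(f["range_z"]>.04)&((H<8)|(H>172))&(S>150)&(p[...,2]>.18)&(p[...,2]<.3)
q=l[k]
if len(q): print("grip in tool",len(q),q.min(0).round(4),q.max(0).round(4),np.percentile(q,[2,50,98],axis=0).round(4)); 
for x in np.arange(-.05,.06,.02):
    t=q[abs(q[:,0]-x)<.004]
    if len(t): print(x.round(3),t.min(0).round(4),t.max(0).round(4))
rows([.5957,.0489,.3976],-1.331)
E
```

```text
[0.59549288 0.04854647 0.47535545] [ 3.14015302e+00 -1.20676411e-04 -1.33038762e+00] 0.08790201985052022 [ 0.43131253 -0.64385245  0.38335177] [ 4.08107926e-01  1.95211708e-01 -5.24683680e-02 -1.25084621e-04
 -1.32455583e+00 -1.67668724e-01]
grip in tool 5784 [-0.0353 -0.0109  0.2092] [0.0482 0.014  0.2533] [[-0.0304 -0.0105  0.2116]
 [ 0.0062  0.0016  0.2292]
 [ 0.0458  0.0133  0.2481]]
-0.03 [-0.0337 -0.0105  0.2092] [-0.026   0.0137  0.2233]
-0.01 [-0.014  -0.0106  0.2169] [-0.006   0.014   0.2316]
0.01 [ 0.006  -0.0107  0.2249] [0.014  0.0135 0.241 ]
0.03 [ 0.026  -0.0108  0.2345] [0.034  0.0138 0.2505]
0.05 [ 0.046  -0.0068  0.2428] [0.0482 0.0105 0.2494]
pos [0.5955 0.0485 0.4754] rot [ 3.1402e+00 -1.0000e-04 -1.3304e+00] off cm [-0.03 -0.04  7.78] turn [ 0.08 -0.01  0.04]
```

View pics/w7.png

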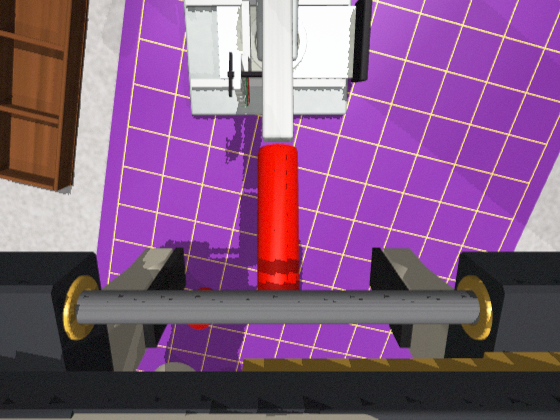

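The grip is centred between the open fingers: red at (278,215), axis straight up the picture, about 2 mm off in tool y. Inner grip end is at tool x +48 mm, as expected.

Call:
send_rows([
  {"offset": [0,0.2,2],"turn": 0},
  {"offset": [0,0.2,4],"turn": 0},
  {"offset": [0,0.2,6],"turn": 0},
  {"offset": [0,0.2,7.2],"turn": 0},
  {"offset": [0,0.2,7.8],"turn": 0},
  {"offset": [0,0.2,7.8],"turn": 0},
])

```text
t: 16.2
eef_pos: [0.5935, 0.0483, 0.3978]
ee_rot: [3.14, -0.0, -1.331]
force: [-1.1, 0.1, -0.3]
width: 0.0879
```

Call:
send_rows([
  {"offset": [0,0,0],"turn": 0},
  {"offset": [0,0,0],"turn": 0},
  {"offset": [0,0,0],"turn": 0},
  {"offset": [0,0,0],"turn": 0},
  {"offset": [0,0,0],"turn": 0},
  {"offset": [0,0,0],"turn": 0},
  {"offset": [0,0,0],"turn": 0},
  {"offset": [0,0,0],"turn": 0},
], hand=-1, squeeze=35)

```text
t: 17.0
eef_pos: [0.5934, 0.0484, 0.3983]
ee_rot: [3.142, 0.0, -1.331]
force: [0.3, 1.3, 0.6]
width: 0.0295
```

Call:
send_rows([
  {"offset": [0,0,0],"turn": 0},
  {"offset": [0,0,0],"turn": 0},
  {"offset": [0,0,0],"turn": 0},
  {"offset": [0,0,0],"turn": 0},
])

```text
t: 17.4
eef_pos: [0.5943, 0.0486, 0.3984]
ee_rot: [-3.139, -0.0, -1.331]
force: [5.3, -0.6, -3.2]
width: 0.025
```

Call:
send_rows([
  {"offset": [-0.25,-0.1,0.6],"turn": 0},
  {"offset": [-0.48,-0.1,1.17],"turn": 0},
  {"offset": [-0.7,-0.1,1.77],"turn": 0},
  {"offset": [-0.89,-0.1,2.36],"turn": 0},
  {"offset": [-1.06,-0.1,2.96],"turn": 0},
  {"offset": [-1.22,-0.1,3.57],"turn": 0},
  {"offset": [-1.36,-0.1,4.18],"turn": 0},
  {"offset": [-1.49,-0.1,4.8],"turn": 0},
])

```text
t: 18.2
eef_pos: [0.591, 0.0633, 0.3511]
ee_rot: [-3.14, -0.0, -1.33]
force: [-3.1, 0.4, 9.0]
width: 0.0249
```

Call:
send_rows([
  {"offset": [-0.1,0,0.6],"turn": 0},
  {"offset": [-0.18,0,1.25],"turn": 0},
  {"offset": [-0.25,0,1.9],"turn": 0},
  {"offset": [-0.3,0,2.5],"turn": 0},
  {"offset": [-0.33,0,3.1],"turn": 0},
  {"offset": [-0.34,0,3.5],"turn": 0},
  {"offset": [-0.34,0,3.7],"turn": 0},
  {"offset": [-0.34,0,3.7],"turn": 0},
])

```text
t: 19.0
eef_pos: [0.5901, 0.0669, 0.3144]
ee_rot: [-3.14, -0.0, -1.33]
force: [-5.4, 2.3, 12.0]
width: 0.025
```

```bash
python3 - <<'E'
from h import *
s=get_state(); print(s["t"],s["eef_pos"],s["force"],s["width"])
f=grab("wrist"); p=pts(f); im=f["frame"]; cv2.imwrite("pics/w8.png",im)
g=grab("scene"); cv2.imwrite("pics/s8.png",cv2.resize(g["frame"][190:330,220:360],(600,600),interpolation=cv2.INTER_CUBIC))
H,S,V=cv2.split(cv2.cvtColor(im,cv2.COLOR_BGR2HSV))
M=R.from_euler("xyz",s["ee_rot"]).as_matrix(); l=(p-s["eef_pos"])@M
k=(f["range_z"]>.04)&((H<8)|(H>172))&(S>150)&(p[...,2]>.1)&(p[...,2]<.3)
q=l[k]; 
for x in np.arange(-.05,.06,.02):
    t=q[abs(q[:,0]-x)<.004]
    if len(t): print(x.round(3),"top world z",(s["eef_pos"][2]-t[:,2].min()).round(4))
k=(f["range_z"]>.04)&(S<50)&(abs(l[...,1]-.001)<.006)&(l[...,0]>.055)&(p[...,2]>.1)&(p[...,2]<.25); q=l[k]; print("lever slope",len(q),np.polyfit(q[:,0],-q[:,2],1) if len(q) else'')
E
```

```text
19.0 [0.59008117 0.06687954 0.31443695] [-5.3931274   2.29614101 11.96679852] 0.025040810976069895
-0.03 top world z 0.1677
-0.01 top world z 0.1699
0.01 top world z 0.1701
0.03 top world z 0.2149
0.05 top world z 0.1692
lever slope 5437 [-0.0137325  -0.15287226]
```

View pics/w8.png

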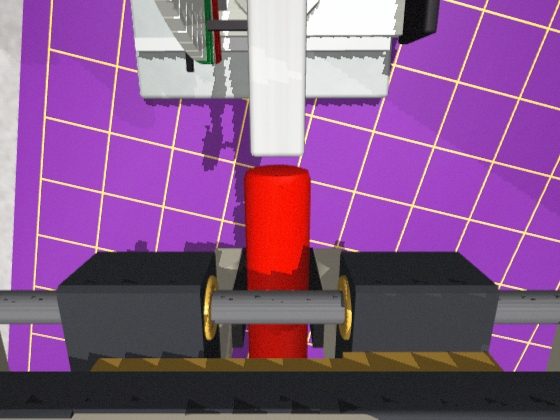

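The lever is level: grip axis straight, measured slope 0.014 rad (joint about 0.41), force 12 N up. I move 1.5 mm lower, settle, and check once more.

Call:
send_rows([
  {"offset": [0,-0.1,0.1],"turn": 0},
  {"offset": [0,-0.1,0.15],"turn": 0},
  {"offset": [0,-0.1,0.15],"turn": 0},
  {"offset": [0,-0.1,0.15],"turn": 0},
  {"offset": [0,-0.1,0.15],"turn": 0},
  {"offset": [0,-0.1,0.15],"turn": 0},
])

```text
t: 19.7
eef_pos: [0.5904, 0.0669, 0.3129]
ee_rot: [3.141, 0.0, -1.331]
force: [-7.5, 2.4, 12.3]
width: 0.0253
```

```bash
python3 - <<'E'
from h import *
s=get_state(); print(s["t"],s["eef_pos"],s["force"],s["width"])
f=grab("wrist"); p=pts(f); im=f["frame"]; H,S,V=cv2.split(cv2.cvtColor(im,cv2.COLOR_BGR2HSV))
M=R.from_euler("xyz",s["ee_rot"]).as_matrix(); l=(p-s["eef_pos"])@M
k=(f["range_z"]>.04)&(S<50)&(abs(l[...,1]-.001)<.006)&(l[...,0]>.055)&(p[...,2]>.1)&(p[...,2]<.25); q=l[k]; print("lever slope",np.polyfit(q[:,0],-q[:,2],1))
cv2.imwrite("pics/w9.png",cv2.resize(im[0:130,120:450],(800,315),interpolation=cv2.INTER_CUBIC))
E
```

```text
19.7 [0.59039031 0.06691246 0.31285163] [-7.5451313   2.35890809 12.27489525] 0.025254886718977052
lever slope [-0.00702415 -0.15277887]
```

View pics/w9.png

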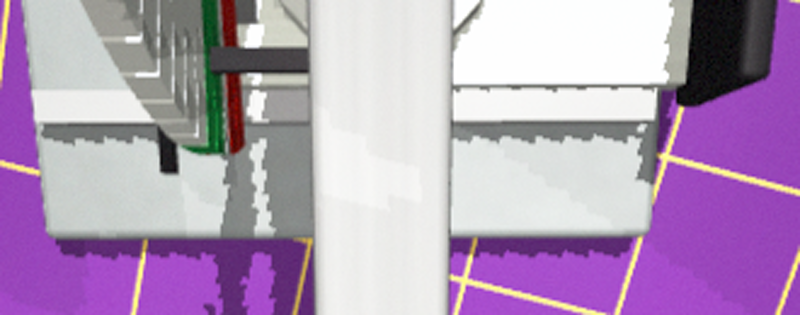

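The pointer at (260,60) sits over the scale with its end at the green strip at (213,70). The tray plate at (730,50) is at the base's front edge. Slope 0.007 rad puts the joint at about 0.413, with 12 N upward, so I hand in.

```bash
python3 -c "
from station import *
print(job_done())"
```

```text
the job is handed in; nothing more can be done
None
```

I seated the blue pusher in the cup, pushed the tray home, and pressed the lever level. I handed the job in at about 20 s of the 64 s allowed, with the gripper still holding the lever down. The program gave no verdict, so the results below are my own measurements.

- **Pusher in the cup:** it was about 1 mm off the cup's centre when I checked it before closing the tray. After that I saw only part of it, under the ram.
- **Tray:** I pushed it until it hit its stop at about 10 N. A picture afterwards showed the front plate at the front edge of the base.
- **Lever:** its slope was about 0.007 rad from level. That puts the joint at about 0.413, inside the green band (0.36 to 0.48). The grip height agreed with this, and the pointer appeared to be on the green strip.
- **Forces:** the lever pushed up on the gripper with 12.3 N, which fits the nose pressing on the pusher. I could not measure the nose force directly. There was also a steady sideways force of about 7.5 N on the gripper, so my last small sideways correction of the grip did not help.
- **Other things on the mat:** I saw no contact with any of them, but I did not measure their positions again at the end.

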